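# Index the boring carriage and seat the stool leg

### The job

The walnut leg lying in the trough of the boring jig is to be drilled through its middle. Pull up the spring plunger's knob, slide the carriage along and let the pin drop fully into the middle one of the three holes in the index strip, so that the carriage is locked there, and push the leg along its trough until its end is hard up against the trough's end stop. Leave the thin steel gauge lying on the jig's board where it is.

Things in the scene. Friction and masses are not known exactly. Their poses are not given: they have to be found in the camera images.
- jig: Boring jig fixed on the table: plywood board 360 x 150 x 16 mm. Origin: centre of its underside; x along the carriage's slide (roughly away from the robot), y to the left of that, z up. An aluminium index strip (216 x 26 mm, its top 30 mm above the table) lies on the board along y = +50 mm, with three 14 mm holes 45 mm apart along x.
- bush (a point): Centre of the steel drill bush's top, 119 mm above the table, fixed above the trough on an arm 22 mm wide from a post on the board's right edge, 47 mm to the right (-y). The highest part of the jig but for the pulled knob. Axes as the jig's.
- carriage (a joint): Carriage slide along jig x, m, 0 (near end) to 0.16; friction about 2.5 N. The pin is over the first, middle and third hole at about 0.060, 0.105 and 0.150, but the strip is clamped through a slot and may sit up to 7 mm either way (all holes alike): feel for it. At the start (0 to 0.012) the pin stands down before the strip's near end and bars the way at about 0.024.
- plunger (a joint): Lift of the pin and knob, m: 0 fully down, 0.018 fully up. The spring presses down with 6 N (at 0) to 10 N. The pin (12 mm thick, round nose) clears the strip above 0.012. Let go between two holes it rides on the strip at 0.012; the carriage can then still be pushed (about 5 N in all), and over a hole the pin snaps down to 0 and stops the carriage dead.
- knob (a point): Centre of the plunger's black pull knob: upright axis, 33 mm diameter, 23 mm high, over a neck 25 mm thick and 12 mm high; 110 mm above the table when down. It moves with the carriage and plunger. Under it a nut (top 83 mm above the table) on an aluminium block 46 mm along x, 32 mm wide, 68 mm above the table.
- trough_stop (a point): Point on the near face of the trough's end stop, on the axis of a leg in the trough, 73 mm above the table; moves with the carriage, axes as the jig's. The stop is 54 mm wide, its top 84 mm above the table. The V-shaped trough runs 158 mm from it towards -x, open at the near end, sides up to 68 mm above the table.
- leg_mid (a point): Centre of the walnut leg, a slightly waisted round bar 112 mm long, up to 38 mm thick, about 60 g, lying in the trough, its own z axis along the trough towards the end stop. Home against the stop, its centre is 56 mm from trough_stop. It starts about 15 to 45 mm short of that and slides easily.
- gauge_mid (a point): Middle of the thin steel gauge (105 x 22 x 6 mm) lying on the jig's board beside the right rail; not to be moved.

How it is judged (in metres and radians):
At the end, for the whole second after the job is handed in: The plunger's pin is fully down (within 3 mm) in the middle hole of the index strip (carriage slide between 0.09 and 0.12 m), the carriage is at rest, and the leg lies still along its trough with its end within 3 mm of the end stop (value of joint plunger below 0.003 m and value of joint carriage between 0.09 and 0.12 m and x of leg_mid in the frame of trough_stop between -0.059 and -0.053 m and y of leg_mid in the frame of trough_stop between -0.005 and 0.005 m and z of leg_mid in the frame of trough_stop below 0.006 m and angle between the z axis of leg_mid and the x axis of trough_stop, either way round below 0.12 rad and velocity of joint carriage between -0.01 and 0.01 m/s); the robot touches nothing.
It fails at once if the steel gauge on the jig's board is moved by more than 25 mm (distance of gauge_mid from where it was at the start of the episode above 0.025 m).
It also fails if it takes over 48 s, if anything falls off the work surface, if the arm or the gripper's body presses on something with over 40 N, if the wrist force passes 120 N, or if a joint passes its speed limit or range.

### The arm

A 6-joint arm with a two-finger parallel gripper is mounted at the origin on a cart in front of the work surface, level with it; the furniture and walls round the work are solid. World frame = base frame: x ahead of the robot, y to its left, z up, the work surface at z = 0. Lengths are in m, angles in degrees, forces in N, time in s.
With the tool pointing down it reaches from about 0.3 to 0.75 m from the base axis. Payload 8.5 kg.
Tool frame: the origin (TCP) lies at the very end of the fingers, on their centre line; the grasp point (between the pads) lies 19 mm behind it (grip_depth is the distance from the TCP to the grasp point, in m); z points along the fingers, y is the direction in which the jaws open and shut (so a half turn about z gives the same grasp; the last joint's range is limited). The gripper opens to 85 mm and grips with 20 to 120 N. Pads are 22 mm wide; open, the fingers measure 114 mm over their backs; the gripper's body (76 mm by 85 mm) begins 54 mm behind the grasp point. The pads swing forward as they close: fully open they stand 13 mm farther back than shut.
Start: joints at [58.997, 21.807, 74.336, -0, 83.858, -12.336], TCP at [0.176, 0.521, 0.231] pointing down, gripper open.
Joint ranges: [-178.18, 178.18], [-50.72, 133.34], [12.68, 142.11], [-81.47, 261.47], [9.98, 163.14], [-165.26, 165.26]. Speed limits (degrees/s): [136.94, 136.94, 180, 180, 180, 180].

### API

Orientations are given as a 3x3 rotation matrix whose columns are the frame's x, y, z axes.
In Python, from rig import observe, get_image, close_job, silhouettes, grip_depth gives the robot as it stands. The module is installed in compiled form; this text tells all that it offers.
- The arm moves only by the shell command python3 -m crank 'ROWS' [FORCE]. ROWS is a JSON object of lists of equal length, an entry for each row: "slide": the shift along the tool's x, y, z in m, a list of three; "roll": the turn about the tool's z in rad; "grip": the finger opening in m, from 0 to 0.0854. A call has exactly 8 rows; each row is the pose to reach, as a shift and turn from the pose commanded when the call began, along the tool's axes at that moment; what a row does not reach only later rows make up. A row lasts 1/10 s, in which the tool goes at most 50 mm and 8.59 degrees, less where a joint would pass 70% of its speed; a pose out of reach is approached as far as the arm can. A call with a gripper value outside its range is refused whole. The fingers move at their own pace and stop on an object; FORCE is the grip in N (left out, the last holds). Time passes only in rows, so rows that repeat a pose let the fingers close, or fill a call up. It gives the time, the measured TCP pose, the force and the opening at its end, in the units of the state.
- observe(): the state, without advancing time (a new reading comes with each control period).
- get_image(name): name is "scene" or "top" or "wrist"; returns a dict with "frame" (400x640x3 uint8, red, green, blue), "fx", "fy", "cx", "cy" (pixels), "D" ([k1, k2, p1, p2, k3] as OpenCV has them; the pictures are not rectified), "xyz" and "rotation" of the camera in the world. Camera axes: x right, y down, z forward; pixel columns grow to the right and rows downward; lengths in m; the calibration is good to about 2 mm. A picture is of the moment at which its call begins. There is no depth.
- close_job(): hands the job in, once; it reports no verdict.
Trained networks look in a picture, given as the dict that the camera call returned (one of the last four; its "shot" number tells which), for a name from the list of things; names that differ only in an ending like _2 or _b are one class to them, and where a whole thing is asked for, a point or a joint stands for the part that bears it (a point fixed in the world has none). Each returns a list of dicts, best first, with "confidence" (0 to 1); they miss things now and then, are a little off and sometimes report something else, mostly with a low value. They report only what shows in the picture. A call takes as long as a camera call.
- silhouettes(target, picture): "pixels" (400x640 bool, what is visible of it) and "box" ([centre column, centre row, width, height] in pixels, round what is visible of it).
The state is a dict: "time_s": time; "q": joint angles; "qvel": joint speeds; "joint_efforts": joint torques, N m; "position": TCP position; "tool_rot": TCP orientation; "ft_force": force on the tool from outside, world axes, zero at the start; "wrist_torque": the same for the moment, N m; "grip_width": finger opening in m.
Only numpy, scipy, OpenCV 4.12 (cv2) and the standard library are available. Lean on these libraries where they do the work, as an engineer would, in place of code of your own. Each camera call takes 0.05 s, during which the arm holds its last target.

## Working session

There is one attempt and no reset: what is moved stays moved. The work goes in short steps, Python scripts to look and compute and a shell command to move; the robot and the scene stay as the last step left them, time stands still between calls to the robot, and variables do not carry over. Pictures are saved under pics/ and viewed, and the job is handed in when it is done.

```bash
mkdir -p pics; cat > h.py <<'E'
import numpy as np, cv2
from rig import *
def K(p): return np.array([[p['fx'],0,p['cx']],[0,p['fy'],p['cy']],[0,0,1]])
def ray(p,uv):
    n=cv2.undistortPoints(np.array([[uv]],float),K(p),np.array(p['D'],float))[0,0]
    return np.array(p['xyz']),np.array(p['rotation'])@np.array([n[0],n[1],1])
def atz(p,uv,z):
    o,d=ray(p,uv); return o+d*(z-o[2])/d[2]
def proj(p,X):
    R=np.array(p['rotation']);c=R.T@(np.array(X)-np.array(p['xyz']))
    return cv2.projectPoints(c.reshape(1,1,3),np.zeros(3),np.zeros(3),K(p),np.array(p['D'],float))[0][0,0]
def save(p,n): cv2.imwrite('pics/'+n+'.png',p['frame'][:,:,::-1])
E
python3 - <<'E'
from h import *
s=observe(); print(s['time_s'],s['position'],np.round(s['tool_rot'],3),s['ft_force'],s['grip_width'],grip_depth)
for n in ['scene','top','wrist']:
    p=get_image(n); save(p,n+'0'); print(n,p['xyz'],np.round(p['rotation'],3).tolist())
    for t in ['jig','carriage','knob','trough_stop','leg_mid','gauge_mid','bush','plunger']:
        try:
            for r in silhouettes(t,p)[:2]: print(t,round(r['confidence'],2),np.round(r['box'],1))
        except Exception as e: print(t,e)
E
```

```text
0.0 [0.17587012 0.52080852 0.23070876] [[-0.947  0.32  -0.001]
 [ 0.32   0.947 -0.001]
 [ 0.    -0.001 -1.   ]] [0.59099508 0.1512793  0.60886693] 0.08527607889222538 0.0187
scene [ 0.3424544  -0.49228278  0.6708388 ] [[0.916, -0.267, 0.3], [-0.402, -0.627, 0.668], [0.009, -0.732, -0.681]]
jig 0.74 [276.4 187.1  17.6  23.7]
jig 0.71 [313.6 218.  166.5  87.4]
carriage 0.55 [279.9 211.7  81.1  62.7]
knob 0.81 [274.  186.5  14.4  21. ]
trough_stop 0.79 [280.9 210.8  87.2  62.1]
trough_stop 0.46 [313.8 219.9 166.3  89.4]
leg_mid 0.67 [275.1 218.7  58.5  16.2]
gauge_mid 0.95 [274.9 252.9  50.9   9.6]
bush 0.55 [312.9 219.5 163.5  86.7]
bush 0.53 [278.8 209.9  80.5  62.8]
plunger 0.7 [275.1 186.2  19.4  17.6]
top [0.4942076  0.11857214 0.9274832 ] [[0.006, -0.99, 0.142], [-0.999, -0.012, -0.043], [0.044, -0.141, -0.989]]
jig 0.69 [310.9 227.9 126.8 199.2]
carriage 0.79 [299.4 261.4  73.9 100. ]
carriage 0.48 [273.5 250.5  19.7  22. ]
knob 0.81 [272.4 251.2  21.2  18. ]
trough_stop 0.76 [298.4 261.8  80.6 104.2]
leg_mid 0.57 [307.2 265.1  33.5  64.9]
gauge_mid 0.79 [331.3 277.4  27.4  54.2]
gauge_mid 0.71 [299.9 260.1  79.  100.4]
bush 0.82 [310.4 223.7 131.3 199.9]
plunger 0.73 [273.1 249.9  19.   14.8]
wrist [0.09620796 0.54742566 0.37358757] [[0.321, 0.895, 0.31], [0.947, -0.303, -0.104], [0.001, 0.327, -0.945]]
jig 0.59 [159.2 386.4  39.5  27.1]
trough_stop 0.56 [149.8 396.9  14.8   3.5]
bush 0.9 [160.6 386.6  45.3  23. ]
```

```bash
python3 - <<'E'
import cv2
a=cv2.imread('pics/top0.png')[110:340,220:400]; cv2.imwrite('pics/top0c.png',cv2.resize(a,None,fx=2.6,fy=2.6,interpolation=2)[:600])
a=cv2.imread('pics/scene0.png')[150:290,210:420]; cv2.imwrite('pics/scene0c.png',cv2.resize(a,None,fx=3.8,fy=3.8,interpolation=2))
E
```

```text
(no output)
```

View pics/top0c.png

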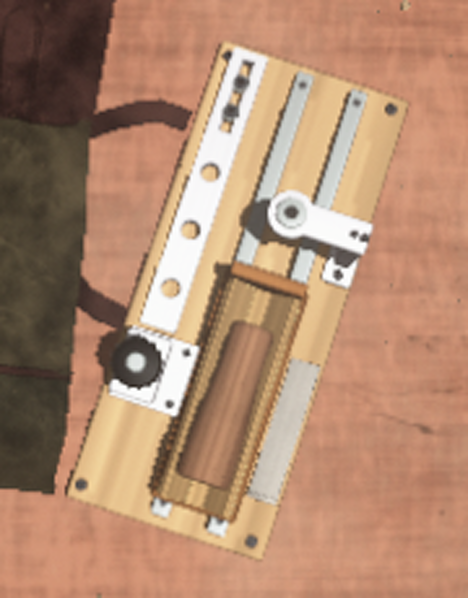

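View pics/scene0c.png

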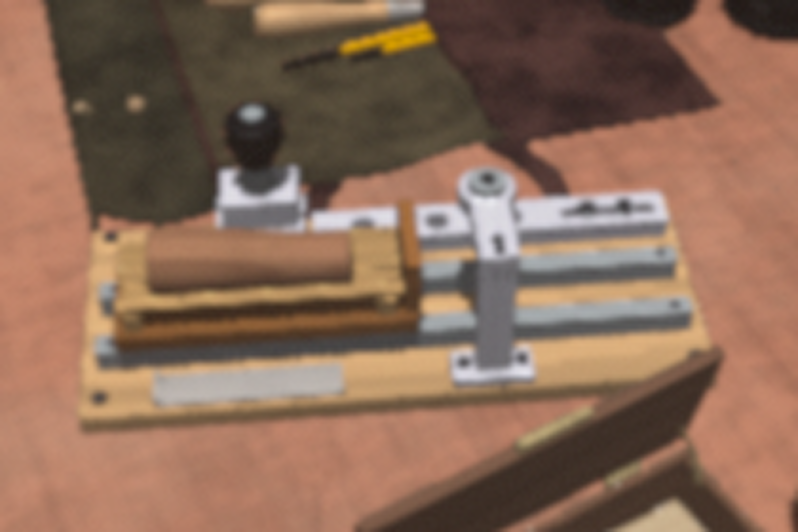

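View pics/scene0.png

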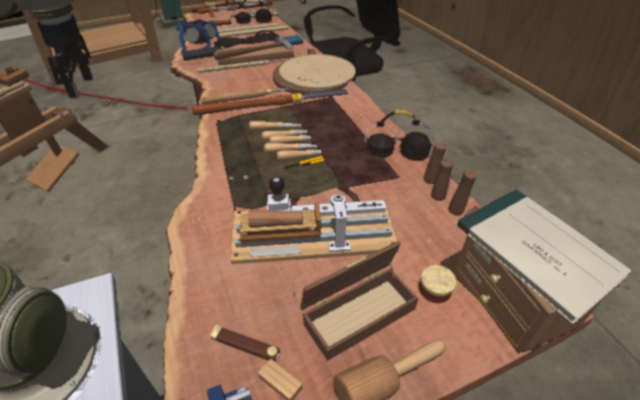

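The crops show the jig turned clockwise, with the knob at top-picture pixel (272,250) and board corners at crop (225,42), (408,102), (262,558) and (68,493). The leg sits short of the stop, and the gauge is to the right of the trough.

```bash
python3 - <<'E'
from h import *
p=get_image('top');q=get_image('scene')
f=lambda c,z:atz(p,(c[0]/2.6+220-.3,c[1]/2.6+110-.3),z)
g=lambda c,z:atz(q,(c[0]/3.8+210-.4,c[1]/3.8+150-.4),z)
C=[f(c,.016) for c in [(225,42),(408,102),(262,558),(68,493)]]
O=np.mean(C,0);ex=C[0]+C[1]-C[2]-C[3];print('C',np.round(C,4),np.linalg.norm(ex)/2)
a=np.arctan2(ex[1],ex[0]);print('O',O,'yaw',np.degrees(a))
ex=np.array([np.cos(a),np.sin(a)]);ey=np.array([-ex[1],ex[0]])
def J(X):d=X[:2]-O[:2];return np.round([d@ex,d@ey],4)
for n,X in [('knobtop',f((135,362),.1215)),('knobtop scene',g((253,113),.1215)),('bush',f((291,212),.119)),('bush scene',g((487,181),.119)),
 ('h1',f((171,288),.03)),('h2',f((190,230),.03)),('h3',f((210,172),.03)),('h2 scene',g((437,220),.03)),('stop top L',f((233,264),.084)),('stop top R',f((305,291),.084)),
 ('leg far top',f((250,322),.085)),('leg near',f((208,487),.08)),('gauge',f((283,430),.022)),('block tl',f((133,330),.068)),('block br',f((180,414),.068)),
 ('trough nl',f((152,495),.068)),('trough nr',f((233,520),.068))]:
    print(n,np.round(X[:2],4),J(X))
E
```

```text
C [[ 0.7758  0.1106  0.016 ]
 [ 0.7315 -0.0284  0.016 ]
 [ 0.3934  0.08    0.016 ]
 [ 0.4387  0.2201  0.016 ]] 0.3547347713041171
O [0.58484654 0.0955886  0.016     ] yaw -17.892679002093352
knobtop [0.5291 0.1671] [-0.075   0.0509]
knobtop scene [0.5251 0.1639] [-0.0779  0.0467]
bush [0.6286 0.0667] [ 0.0505 -0.014 ]
bush scene [0.6229 0.0628] [ 0.0463 -0.0195]
h1 [0.5867 0.1476] [-0.0143  0.0501]
h2 [0.6292 0.1346] [0.0302 0.0507]
h3 [0.6723 0.1206] [0.0756 0.0507]
h2 scene [0.625 0.132] [0.0271 0.047 ]
stop top L [0.598 0.104] [0.01  0.012]
stop top R [0.5801 0.0548] [ 0.008  -0.0403]
leg far top [0.5585 0.0921] [-0.024  -0.0114]
leg near [0.4475 0.1193] [-0.138  -0.0196]
gauge [0.4854 0.0657] [-0.0855 -0.059 ]
block tl [0.5534 0.1721] [-0.0534  0.0631]
block br [0.4962 0.139 ] [-0.0977  0.014 ]
trough nl [0.4412 0.1573] [-0.1557  0.0146]
trough nr [0.4247 0.1021] [-0.1544 -0.043 ]
```

```bash
python3 -m crank '{"slide":[[-0.045,-0.0225,0.0],[-0.09,-0.045,0.01],[-0.135,-0.0675,0.02],[-0.18,-0.09,0.03],[-0.225,-0.112,0.04],[-0.27,-0.135,0.05],[-0.315,-0.157,0.055],[-0.36,-0.18,0.06]],"roll":[0.14,0.28,0.42,0.56,0.7,0.84,0.98,1.12],"grip":[0.085,0.085,0.085,0.085,0.085,0.085,0.085,0.085]}' 60
python3 -c "
from h import *
s=observe();print(s['q'],np.round(s['tool_rot'],4))
R=np.array(s['tool_rot']);print(R.T@(np.array([.527,.1655,.15])-s['position']))"
```

```text
time_s: 2.25
position: [0.4552, 0.2392, 0.1719]
tool_rot: [[-0.119, 0.993, 0.0], [0.993, 0.119, 0.0], [0.0, 0.0, -1.0]]
ft_force: [0.1, 0.6, 0.4]
grip_width: 0.0849
[1.45135468e+01 2.13116866e+01 8.56834104e+01 3.81466262e-03
 7.29943702e+01 7.68521300e+00] [[-1.189e-01  9.929e-01  2.000e-04]
 [ 9.929e-01  1.189e-01  1.000e-04]
 [ 1.000e-04  2.000e-04 -1.000e+00]]
[-0.08174208  0.06252281  0.021938  ]
```

```bash
python3 -m crank '{"slide":[[-0.03,0.02,0.0],[-0.06,0.045,0.0],[-0.0817,0.0625,0.0],[-0.0817,0.0625,0.0],[-0.0817,0.0625,0.0],[-0.0817,0.0625,0.0],[-0.0817,0.0625,0.0],[-0.0817,0.0625,0.0]],"roll":[0.14,0.28,0.42,0.431,0.431,0.431,0.431,0.431],"grip":[0.085,0.085,0.085,0.085,0.085,0.085,0.085,0.085]}' 60
python3 -c "
from h import *
s=observe();print(s['q'],np.round(s['tool_rot'],4))
for n in ['wrist','top','scene']:
  p=get_image(n);save(p,n+'1')
  if n=='wrist':
    print(p['xyz'],np.round(p['rotation'],3)); 
    print(proj(p,[.527,.1655,.1215]))
    for t in ['knob']:
      for r in silhouettes(t,p)[:2]: print(t,r['confidence'],np.round(r['box'],1), atz(p,r['box'][:2],.112))
"
```

```text
time_s: 3.05
position: [0.5257, 0.1683, 0.1723]
tool_rot: [[0.3, 0.954, 0.0], [0.954, -0.3, 0.0], [0.0, 0.0, -1.0]]
ft_force: [0.1, 0.1, -0.1]
grip_width: 0.0851
[5.46233804e+00 2.48347065e+01 7.96996623e+01 8.18690952e-04
 7.54566754e+01 2.28927624e+01] [[ 2.996e-01  9.541e-01  2.000e-04]
 [ 9.541e-01 -2.996e-01  0.000e+00]
 [ 1.000e-04  1.000e-04 -1.000e+00]]
[0.55108106 0.24817941 0.31456428] [[ 0.954 -0.284 -0.098]
 [-0.3   -0.902 -0.311]
 [ 0.     0.326 -0.945]]
[325.26677799 223.37937389]
knob 0.88 [324.9 216.9  46.1  52.7] [0.52707567 0.16636522 0.112     ]
```

View pics/wrist1.png

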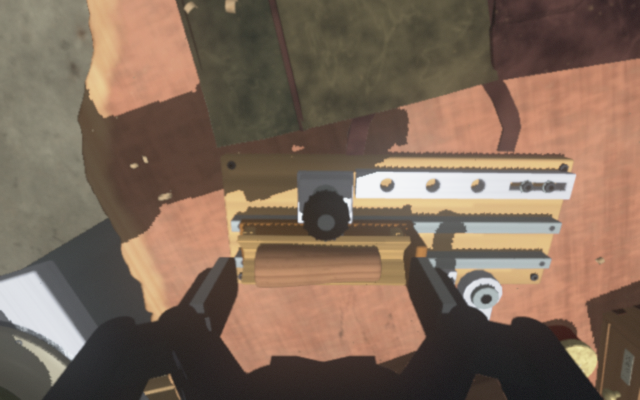

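The wrist picture shows the knob centred at about (326,218), which agrees with the other cameras. The holes are at (387,185), (433,185) and (478,185). I'll descend and grip.

```bash
python3 -m crank '{"slide":[[-0.001,0.001,0.02],[-0.0018,0.0019,0.04],[-0.0018,0.0019,0.06],[-0.0018,0.0019,0.075],[-0.0018,0.0019,0.08],[-0.0018,0.0019,0.08],[-0.0018,0.0019,0.08],[-0.0018,0.0019,0.08]],"roll":[0,0,0,0,0,0,0,0],"grip":[0.07,0.07,0.06,0.06,0.05,0.045,0.04,0.036]}' 60
python3 -m crank '{"slide":[[0,0,0],[0,0,0],[0,0,0],[0,0,0],[0,0,0],[0,0,0],[0,0,0],[0,0,0]],"roll":[0,0,0,0,0,0,0,0],"grip":[0.03,0.025,0.02,0.02,0.02,0.02,0.02,0.02]}' 60
python3 -c "
from h import *
p=get_image('wrist');q=[atz(p,c,.03)[:2] for c in [(387,185),(433,185),(478,185)]]
save(p,'wrist2')
p=get_image('scene');save(p,'scene2');im=p['frame'][140:290,190:400,::-1];cv2.imwrite('pics/scene2c.png',cv2.resize(im,None,fx=3.8,fy=3.8))
"
```

```text
time_s: 4.05
position: [0.5279, 0.1654, 0.093]
tool_rot: [[0.301, 0.954, 0.002], [0.954, -0.301, 0.0], [0.001, 0.002, -1.0]]
ft_force: [0.9, 0.6, 0.1]
grip_width: 0.0362
time_s: 4.85
position: [0.5279, 0.1654, 0.0932]
tool_rot: [[0.301, 0.954, 0.002], [0.954, -0.301, 0.0], [0.001, 0.002, -1.0]]
ft_force: [-0.8, 0.9, 5.3]
grip_width: 0.0311
```

View pics/scene2c.png

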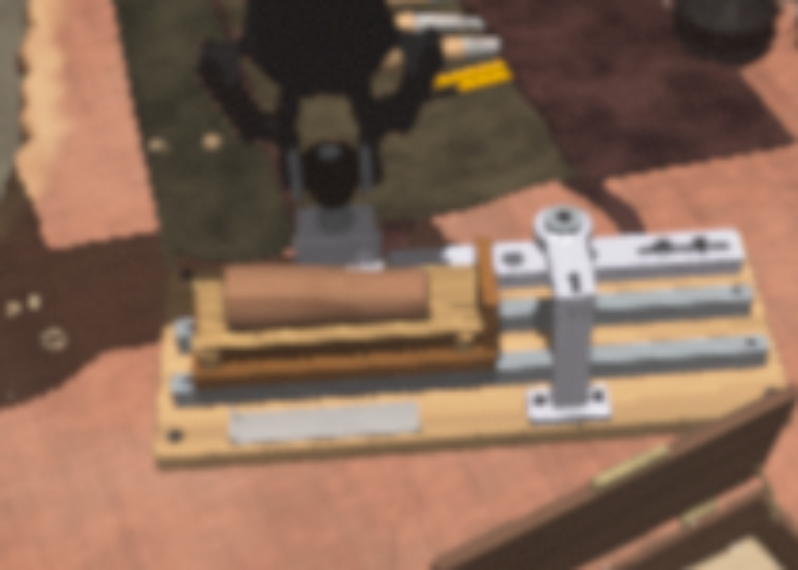

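```bash
python3 - <<'E'
from h import *
# wrist1 camera pose
p=get_image('wrist')
p=dict(p);p['xyz']=[0.55108106,0.24817941,0.31456428]
R=np.array([[.954,-.284,-.098],[-.3,-.902,-.311],[0,.326,-.945]]);p['rotation']=R
for c in [(387,185),(433,185),(478,185)]:print(atz(p,c,.03))
print(atz(p,(326,216),.112))
E
```

```text
[0.58509664 0.14728799 0.03      ]
[0.62816702 0.13377446 0.03      ]
[0.67069161 0.12044834 0.03      ]
[0.52796639 0.16684959 0.112     ]
```

The scene picture shows the fingers straddling the knob at crop (330,170), and the grip width reads 31 mm. Lifting.

```bash
python3 -m crank '{"slide":[[0,0,-0.004],[0,0,-0.008],[0,0,-0.012],[0,0,-0.015],[0,0,-0.0165],[0,0,-0.0165],[0,0,-0.0165],[0,0,-0.0165]],"roll":[0,0,0,0,0,0,0,0],"grip":[0.02,0.02,0.02,0.02,0.02,0.02,0.02,0.02]}' 60
python3 -c "
from h import *
p=get_image('scene');save(p,'scene3');im=p['frame'][140:290,190:400,::-1];cv2.imwrite('pics/scene3c.png',cv2.resize(im,None,fx=3.8,fy=3.8))
"
```

```text
time_s: 5.8
position: [0.5274, 0.1654, 0.1084]
tool_rot: [[0.301, 0.954, -0.0], [0.954, -0.301, 0.0], [-0.0, -0.0, -1.0]]
ft_force: [3.0, 2.8, -10.4]
grip_width: 0.0313
```

View pics/scene3c.png

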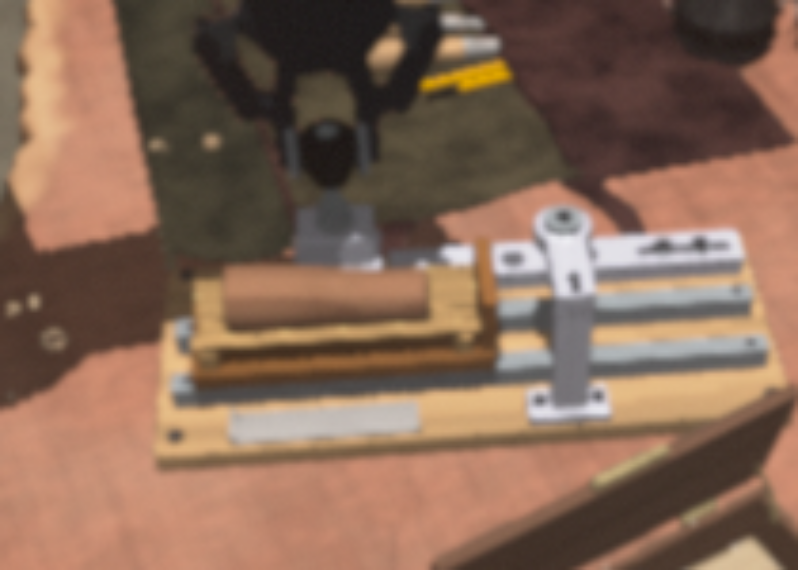

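The knob is up: the neck shows above the block in the picture and the wrist reads -10.4 N. Now I'll slide it along.

```bash
python3 -m crank '{"slide":[[0,0.003,0],[0,0.008,0],[0,0.014,0],[0,0.020,0],[0,0.026,0],[0,0.032,0],[0,0.036,0],[0,0.038,0]],"roll":[0,0,0,0,0,0,0,0],"grip":[0.02,0.02,0.02,0.02,0.02,0.02,0.02,0.02]}' 60
python3 -m crank '{"slide":[[0,0.003,0],[0,0.01,0],[0,0.019,0],[0,0.028,0],[0,0.037,0],[0,0.046,0],[0,0.052,0],[0,0.054,0]],"roll":[0,0,0,0,0,0,0,0],"grip":[0.02,0.02,0.02,0.02,0.02,0.02,0.02,0.02]}' 60
python3 -c "
from h import *
p=get_image('scene');save(p,'scene4');im=p['frame'][140:290,190:400,::-1];cv2.imwrite('pics/scene4c.png',cv2.resize(im,None,fx=3.8,fy=3.8))
"
```

```text
time_s: 6.65
position: [0.5641, 0.1536, 0.1085]
tool_rot: [[0.301, 0.953, -0.0], [0.953, -0.301, -0.0], [-0.0, -0.0, -1.0]]
ft_force: [-1.1, 2.5, -11.4]
grip_width: 0.0312
time_s: 7.45
position: [0.6159, 0.1371, 0.1084]
tool_rot: [[0.302, 0.953, 0.0], [0.953, -0.302, -0.0], [-0.0, 0.0, -1.0]]
ft_force: [-3.6, -1.3, -10.3]
grip_width: 0.0314
```

View pics/scene4c.png

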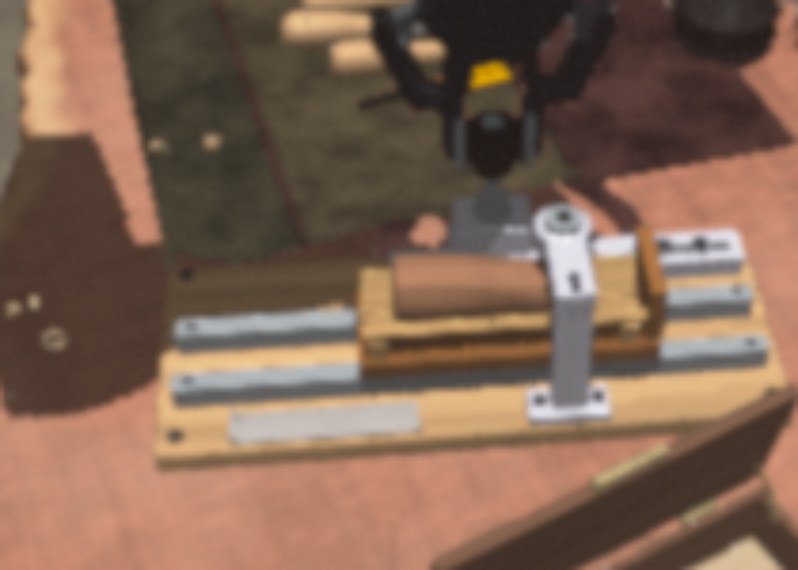

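The carriage has moved about 92 mm with the pin held clear. I'll open slightly so the pin rides the strip, then nudge with the rear finger.

```bash
python3 -m crank '{"slide":[[0,0,0],[0,0,0],[0,0,0],[0,0,0.002],[0,0,0.004],[0,0,0.006],[0,0,0.008],[0,0,0.008]],"roll":[0,0,0,0,0,0,0,0],"grip":[0.036,0.041,0.041,0.041,0.041,0.041,0.041,0.041]}' 60
python3 -m crank '{"slide":[[0,0.001,0],[0,0.002,0],[0,0.003,0],[0,0.004,0],[0,0.005,0],[0,0.006,0],[0,0.007,0],[0,0.008,0]],"roll":[0,0,0,0,0,0,0,0],"grip":[0.041,0.041,0.041,0.041,0.041,0.041,0.041,0.041]}' 60
python3 -c "
from h import *
p=get_image('scene');save(p,'scene5');im=p['frame'][140:290,190:400,::-1];cv2.imwrite('pics/scene5c.png',cv2.resize(im,None,fx=3.8,fy=3.8))
"
```

```text
time_s: 8.3
position: [0.615, 0.1377, 0.1002]
tool_rot: [[0.301, 0.954, -0.001], [0.954, -0.301, 0.0], [-0.0, -0.001, -1.0]]
ft_force: [0.3, 0.4, 0.2]
grip_width: 0.0412
time_s: 9.1
position: [0.6212, 0.1358, 0.1004]
tool_rot: [[0.301, 0.954, -0.004], [0.954, -0.301, 0.001], [-0.001, -0.004, -1.0]]
ft_force: [-9.6, 2.1, 4.5]
grip_width: 0.0408
```

View pics/scene5c.png

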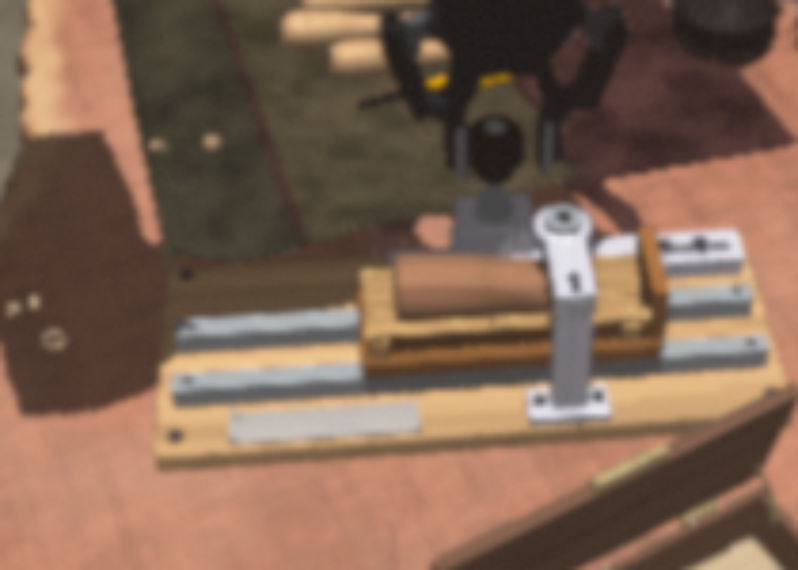

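The knob is still riding high on the strip, with the rear finger touching it and pushing at about 10 N. I'll go on in small steps.

```bash
python3 -m crank '{"slide":[[0,0.0005,0],[0,0.001,0],[0,0.0015,0],[0,0.002,0],[0,0.0025,0],[0,0.003,0],[0,0.0035,0],[0,0.004,0]],"roll":[0,0,0,0,0,0,0,0],"grip":[0.041,0.041,0.041,0.041,0.041,0.041,0.041,0.041]}' 60
python3 -c "
from h import *
p=get_image('scene');save(p,'scene6');im=p['frame'][140:290,190:400,::-1];cv2.imwrite('pics/scene6c.png',cv2.resize(im,None,fx=3.8,fy=3.8))
"
```

```text
time_s: 9.95
position: [0.6267, 0.134, 0.1005]
tool_rot: [[0.301, 0.954, -0.0], [0.954, -0.301, -0.0], [-0.0, -0.0, -1.0]]
ft_force: [-2.6, 0.7, -1.6]
grip_width: 0.0411
```

View pics/scene6c.png

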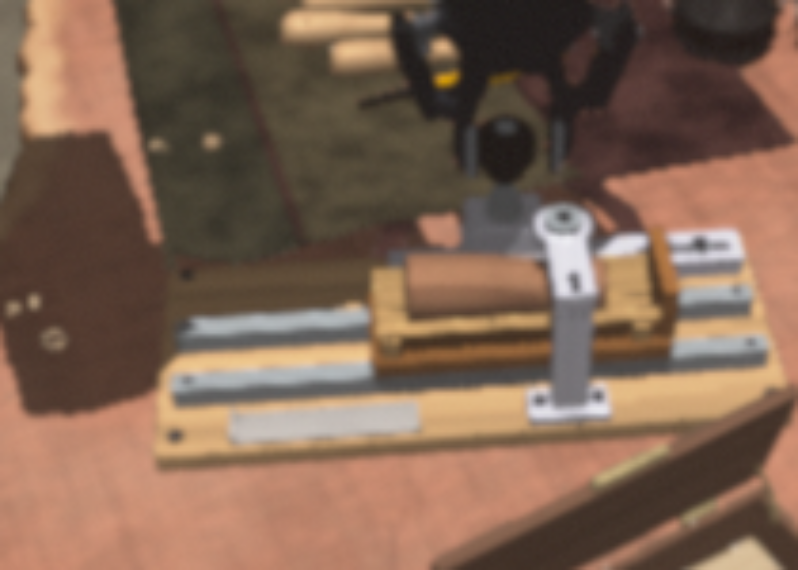

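```bash
python3 -m crank '{"slide":[[0,0.0005,0],[0,0.001,0],[0,0.0015,0],[0,0.002,0],[0,0.0025,0],[0,0.003,0],[0,0.0035,0],[0,0.004,0]],"roll":[0,0,0,0,0,0,0,0],"grip":[0.041,0.041,0.041,0.041,0.041,0.041,0.041,0.041]}' 60
python3 -m crank '{"slide":[[0,0.0005,0],[0,0.001,0],[0,0.0015,0],[0,0.002,0],[0,0.0025,0],[0,0.003,0],[0,0.003,0],[0,0.003,0]],"roll":[0,0,0,0,0,0,0,0],"grip":[0.041,0.041,0.041,0.041,0.041,0.041,0.041,0.041]}' 60
python3 -c "
from h import *
p=get_image('scene');save(p,'scene7');im=p['frame'][140:290,190:400,::-1];cv2.imwrite('pics/scene7c.png',cv2.resize(im,None,fx=3.8,fy=3.8))
"
```

```text
time_s: 10.8
position: [0.6305, 0.1328, 0.1006]
tool_rot: [[0.301, 0.954, 0.0], [0.954, -0.301, -0.0], [-0.0, 0.0, -1.0]]
ft_force: [0.2, -0.1, 0.2]
grip_width: 0.0411
time_s: 11.6
position: [0.6329, 0.1321, 0.1005]
tool_rot: [[0.301, 0.954, -0.001], [0.954, -0.301, 0.0], [-0.0, -0.001, -1.0]]
ft_force: [-5.4, 0.8, 2.4]
grip_width: 0.0414
```

View pics/scene7c.png

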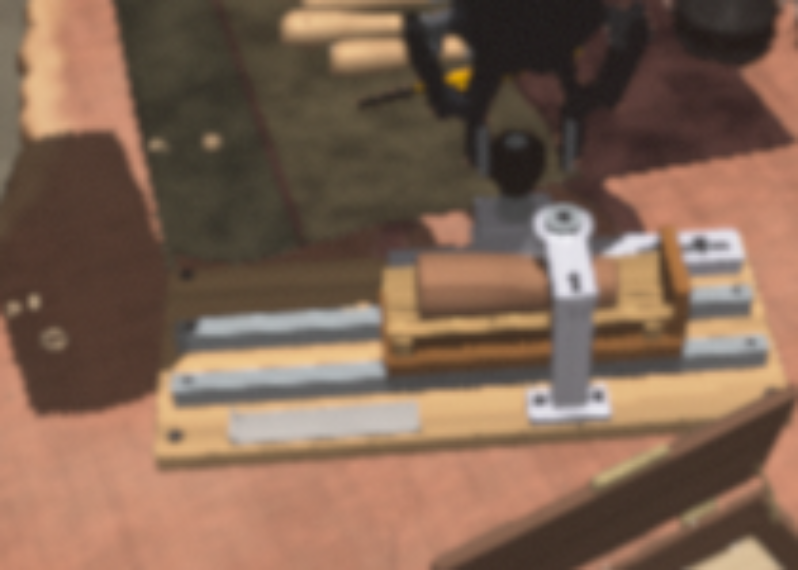

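The knob has dropped: its gap to the block has closed and it sits lower between the fingers. I'll confirm with a firmer push.

```bash
python3 -m crank '{"slide":[[0,0.0005,0],[0,0.001,0],[0,0.0015,0],[0,0.002,0],[0,0.0025,0],[0,0.003,0],[0,0.003,0],[0,0.003,0]],"roll":[0,0,0,0,0,0,0,0],"grip":[0.041,0.041,0.041,0.041,0.041,0.041,0.041,0.041]}' 60
python3 -c "
from h import *
p=get_image('scene');save(p,'scene8');a=p['frame'][140:290,190:400,::-1];b=cv2.imread('pics/scene7.png')[140:290,190:400]
cv2.imwrite('pics/scene8c.png',cv2.resize(a,None,fx=3.8,fy=3.8))
p=get_image('wrist');save(p,'wrist8')
"
```

```text
time_s: 12.45
position: [0.6335, 0.1319, 0.1004]
tool_rot: [[0.3, 0.954, -0.007], [0.954, -0.3, 0.001], [-0.001, -0.007, -1.0]]
ft_force: [-14.7, 4.1, 6.3]
grip_width: 0.0412
```

View pics/scene8c.png

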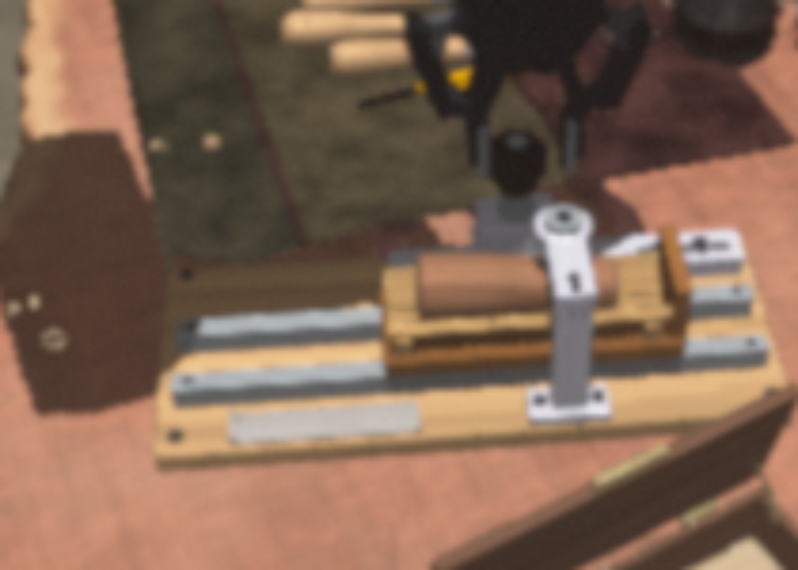

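View pics/wrist8.png

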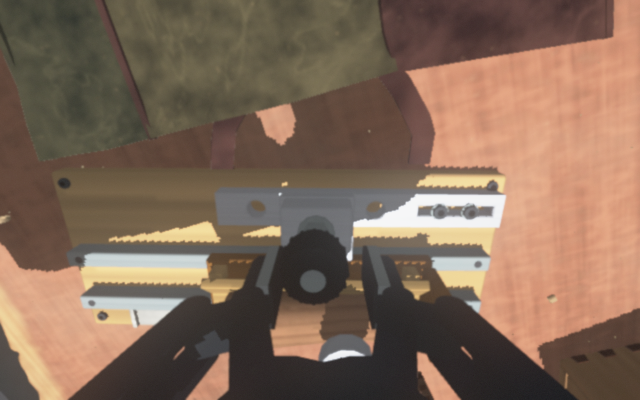

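The carriage is locked at 15 N. The wrist picture shows the first hole at (256,209) and the third at (375,209), either side of the block, so the pin is in the middle hole. I'll release and rise.

```bash
python3 -m crank '{"slide":[[0,-0.003,0],[0,-0.006,0],[0,-0.0075,0],[0,-0.0075,-0.01],[0,-0.0075,-0.03],[0,-0.0075,-0.05],[0,-0.0075,-0.065],[0,-0.0075,-0.07]],"roll":[0,0,0,0,0,0,0,0],"grip":[0.041,0.046,0.05,0.05,0.05,0.04,0.03,0.0]}' 60
python3 -c "
from h import *
s=observe();print(s['tool_rot'])
for n in ['scene','top']:
  p=get_image(n);save(p,n+'9')
  a=p['frame'][140:290,190:400,::-1] if n=='scene' else p['frame'][110:340,220:400,::-1]
  k=3.8 if n=='scene' else 2.6
  cv2.imwrite('pics/'+n+'9c.png',cv2.resize(a,None,fx=k,fy=k,interpolation=2)[:600])
"
```

```text
time_s: 13.35
position: [0.63, 0.1331, 0.1731]
tool_rot: [[0.301, 0.953, 0.004], [0.953, -0.301, 0.0], [0.001, 0.004, -1.0]]
ft_force: [0.1, -0.2, -0.8]
grip_width: 0.0167
[[ 3.01422439e-01  9.53481159e-01  4.26522761e-03]
 [ 9.53489817e-01 -3.01425229e-01  1.20226710e-05]
 [ 1.29711060e-03  4.06322719e-03 -9.99990904e-01]]
```

View pics/scene9c.png

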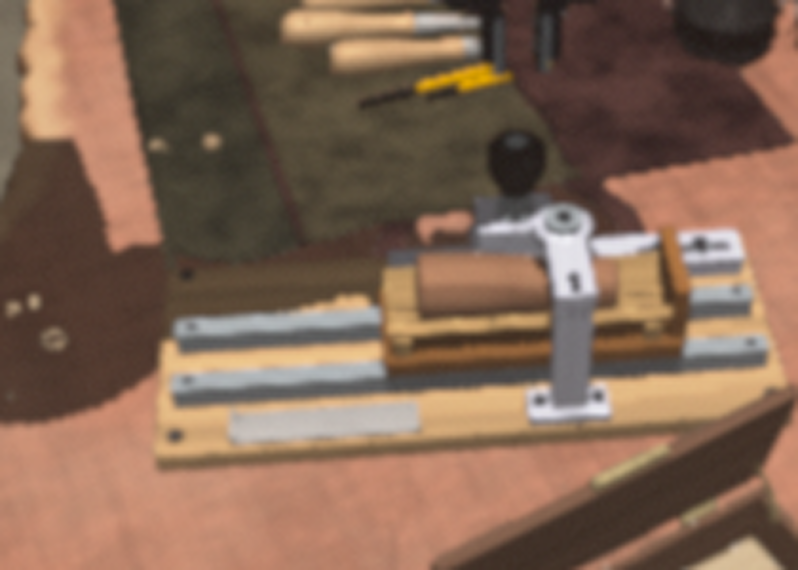

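View pics/top9c.png

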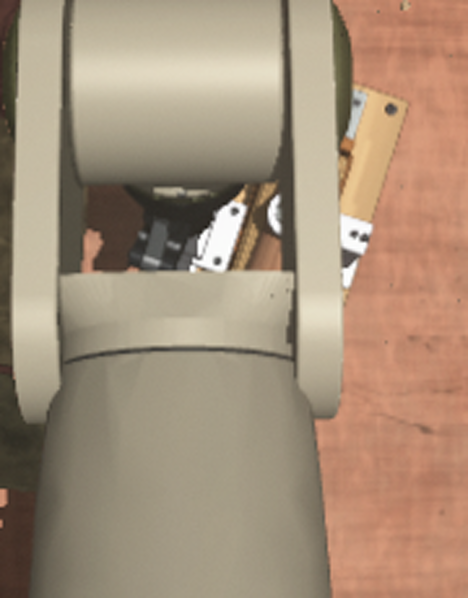

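The knob is back down, standing over the block as at the start, and the leg is still about 25–30 mm short of the stop. Next I'll go behind the leg's near end with the fingers closed.

```bash
python3 -m crank '{"slide":[[-0.02,-0.03,0],[-0.045,-0.07,0],[-0.0645,-0.1,0],[-0.0645,-0.1,0],[-0.0645,-0.1,0.01],[-0.0645,-0.1,0.03],[-0.0645,-0.1,0.05],[-0.0645,-0.1,0.06]],"roll":[0,0,0,0,0,0,0,0],"grip":[0,0,0,0,0,0,0,0]}' 60
python3 -c "
from h import *
s=observe();print(s['tool_rot'])
for n in ['scene','wrist']:
  p=get_image(n);save(p,n+'10')
  if n=='scene':
    a=p['frame'][140:290,190:400,::-1]
    cv2.imwrite('pics/'+n+'10c.png',cv2.resize(a,None,fx=3.8,fy=3.8,interpolation=2)[:600])
"
```

```text
time_s: 14.25
position: [0.5144, 0.102, 0.1081]
tool_rot: [[0.301, 0.954, -0.003], [0.954, -0.301, 0.0], [-0.001, -0.003, -1.0]]
ft_force: [0.0, -0.9, 0.2]
grip_width: 0.0
[[ 3.01240141e-01  9.53544186e-01 -2.80396203e-03]
 [ 9.53548043e-01 -3.01240951e-01  1.39044861e-04]
 [-7.12082767e-04 -2.71559840e-03 -9.99996059e-01]]
```

View pics/scene10c.png

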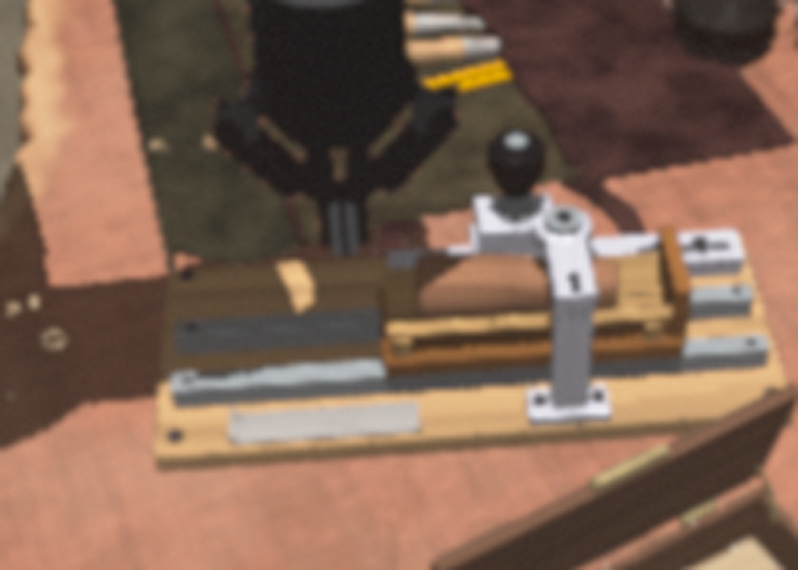

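View pics/wrist10.png

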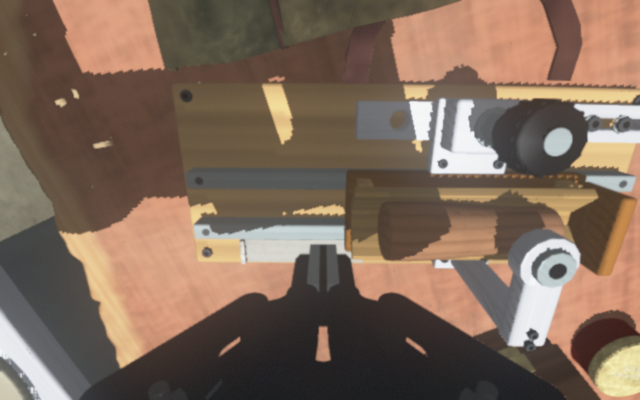

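```bash
python3 - <<'E'
from h import *
s=observe();R=np.array(s['tool_rot']);P=np.array(s['position'])
for n in ['wrist','scene']:
    p=get_image(n)
    for y in (0.0145,0.034,.07):
        for x in (-.019,0,.019):
            X=P+R@[x,y,0];X[2]=.073;u=proj(p,X)
            print(n,y,x,u if n=='wrist' else (u-[190,140])*3.8)
    r=silhouettes('leg_mid',p)[0];print(r['confidence'],r['box'])
    im=p['frame'][:,:,::-1].copy();im[r['pixels']]=im[r['pixels']]//2+[0,100,0]
    for y in np.arange(.01,.14,.01):
        X=P+R@[0,y,0];X[2]=.073;u=proj(p,X);cv2.circle(im,tuple(int(v) for v in u),1,(0,0,255),-1)
    im=im[140:290,290:620] if n=='wrist' else im[170:250,270:390]
    cv2.imwrite('pics/ov_'+n+'.png',cv2.resize(im,None,fx=2.4 if n=='wrist' else 6,fy=2.4 if n=='wrist' else 6))
E
```

```text
wrist 0.0145 -0.019 [344.30999511 255.71520903]
wrist 0.0145 0 [344.99781994 229.64505503]
wrist 0.0145 0.019 [345.72150215 201.81972215]
wrist 0.034 -0.019 [373.73127984 255.70747402]
wrist 0.034 0 [375.37441332 229.64606126]
wrist 0.034 0.019 [377.10327867 201.83182956]
wrist 0.07 -0.019 [427.84745345 255.61221872]
wrist 0.07 0 [431.23322763 229.59982638]
wrist 0.07 0.019 [434.7938004  201.84621933]
0.68 [468.1, 229.7, 184.1, 58.2]
scene 0.0145 -0.019 [378.82907404 309.84178384]
scene 0.0145 0 [377.23298389 285.69145736]
scene 0.0145 0.019 [375.69204609 262.3045321 ]
scene 0.034 -0.019 [414.51561839 307.38087294]
scene 0.034 0 [412.34975207 283.31025744]
scene 0.034 0.019 [410.25570645 259.9993358 ]
scene 0.07 -0.019 [480.08791036 302.84888769]
scene 0.07 0 [476.88073601 278.929622  ]
scene 0.07 0.019 [473.77566117 255.76279692]
0.73 [327.2, 214.6, 54.3, 17.5]
```

View pics/ov_wrist.png

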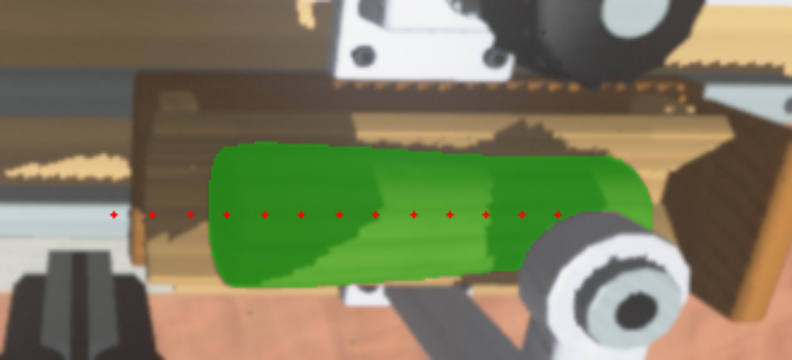

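View pics/ov_scene.png

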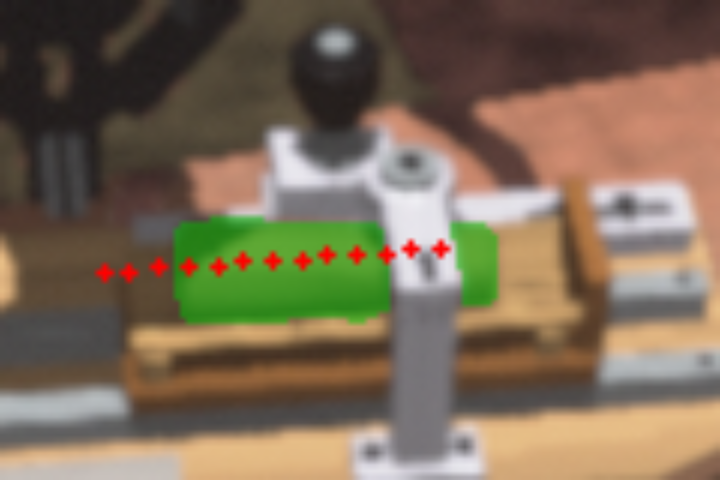

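The dots for the push line run along the leg's middle, and the near end is about 36 mm ahead of the TCP. I'll descend to z = 0.07 and push.

```bash
python3 -m crank '{"slide":[[0,0,0.01],[0,0,0.02],[0,0,0.03],[0,0,0.038],[0,0.005,0.038],[0,0.01,0.038],[0,0.015,0.038],[0,0.018,0.038]],"roll":[0,0,0,0,0,0,0,0],"grip":[0,0,0,0,0,0,0,0]}' 60
python3 -m crank '{"slide":[[0,0.003,0],[0,0.006,0],[0,0.009,0],[0,0.012,0],[0,0.015,0],[0,0.018,0],[0,0.02,0],[0,0.022,0]],"roll":[0,0,0,0,0,0,0,0],"grip":[0,0,0,0,0,0,0,0]}' 60
python3 -c "
from h import *
p=get_image('scene');a=p['frame'][140:290,190:400,::-1]
cv2.imwrite('pics/scene11c.png',cv2.resize(a,None,fx=3.8,fy=3.8,interpolation=2)[:600])
"
```

```text
time_s: 15.35
position: [0.5323, 0.0962, 0.0729]
tool_rot: [[0.301, 0.953, 0.001], [0.953, -0.301, -0.0], [0.0, 0.001, -1.0]]
ft_force: [0.3, -0.2, 0.1]
grip_width: 0.0003
time_s: 16.15
position: [0.5525, 0.0898, 0.0726]
tool_rot: [[0.301, 0.954, -0.0], [0.954, -0.301, 0.0], [-0.0, -0.0, -1.0]]
ft_force: [-1.0, 0.5, 1.1]
grip_width: 0.0003
```

View pics/scene11c.png

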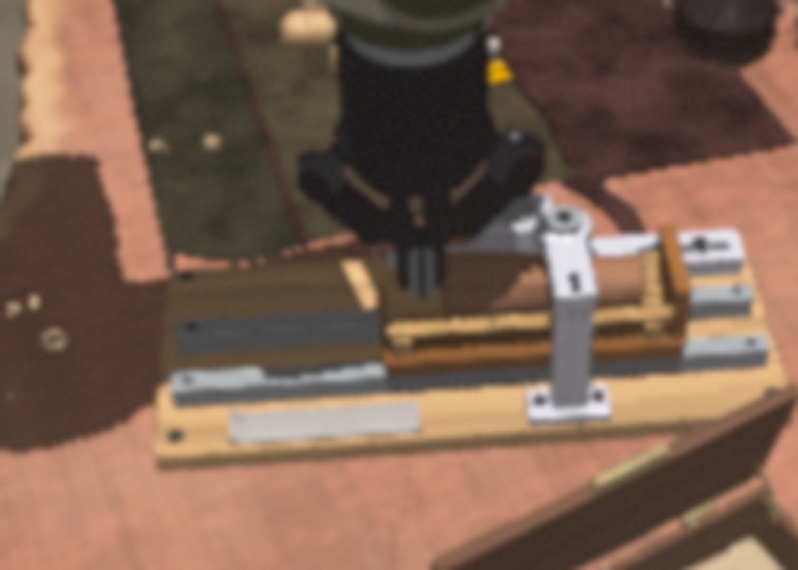

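The leg is moving: its far end is at crop x≈645 and the stop at about 662. Continuing.

```bash
python3 -m crank '{"slide":[[0,0.001,0],[0,0.003,0],[0,0.005,0],[0,0.006,0],[0,0.007,0],[0,0.008,0],[0,0.009,0],[0,0.009,0]],"roll":[0,0,0,0,0,0,0,0],"grip":[0,0,0,0,0,0,0,0]}' 60
python3 -m crank '{"slide":[[0,0.0005,0],[0,0.001,0],[0,0.0015,0],[0,0.002,0],[0,0.0025,0],[0,0.003,0],[0,0.003,0],[0,0.003,0]],"roll":[0,0,0,0,0,0,0,0],"grip":[0,0,0,0,0,0,0,0]}' 60
python3 -c "
from h import *
p=get_image('scene');a=p['frame'][140:290,190:400,::-1]
cv2.imwrite('pics/scene12c.png',cv2.resize(a,None,fx=3.8,fy=3.8,interpolation=2)[:600])
"
```

```text
time_s: 17.0
position: [0.5611, 0.087, 0.0726]
tool_rot: [[0.301, 0.954, 0.0], [0.954, -0.301, -0.0], [-0.0, 0.0, -1.0]]
ft_force: [0.0, -0.5, 0.5]
grip_width: 0.0002
time_s: 17.8
position: [0.5639, 0.0862, 0.0726]
tool_rot: [[0.301, 0.954, 0.0], [0.954, -0.301, -0.0], [0.0, 0.0, -1.0]]
ft_force: [-1.0, -0.2, 0.3]
grip_width: 0.0002
```

View pics/scene12c.png

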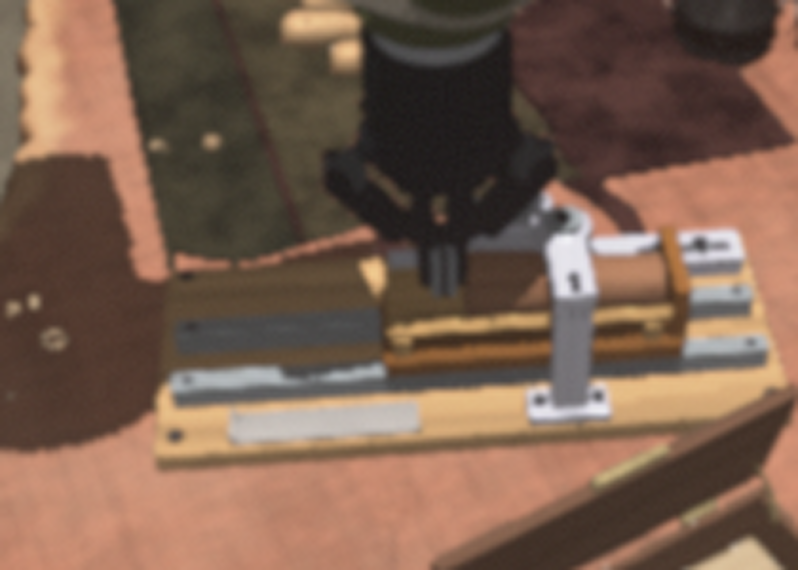

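The far end of the leg is now a hair from the stop, at crop x≈668. I'll creep the rest while watching the force.

```bash
python3 -m crank '{"slide":[[0,0.0005,0],[0,0.001,0],[0,0.0015,0],[0,0.002,0],[0,0.0025,0],[0,0.0025,0],[0,0.0025,0],[0,0.0025,0]],"roll":[0,0,0,0,0,0,0,0],"grip":[0,0,0,0,0,0,0,0]}' 60

```

```text
time_s: 18.65
position: [0.5655, 0.0857, 0.0725]
tool_rot: [[0.301, 0.954, -0.002], [0.954, -0.301, 0.0], [-0.0, -0.002, -1.0]]
ft_force: [-5.5, 0.9, 2.9]
grip_width: -0.0
```

```bash
python3 -m crank '{"slide":[[0,0.0005,0],[0,0.001,0],[0,0.0015,0],[0,0.002,0],[0,0.002,0],[0,0.002,0],[0,0.002,0],[0,0.002,0]],"roll":[0,0,0,0,0,0,0,0],"grip":[0,0,0,0,0,0,0,0]}' 60
python3 -c "
from h import *
p=get_image('scene');a=p['frame'][160:240,290:390,::-1]
cv2.imwrite('pics/scene13c.png',cv2.resize(a,None,fx=7,fy=7,interpolation=2)[:600])
"
```

```text
time_s: 19.45
position: [0.5659, 0.0856, 0.0725]
tool_rot: [[0.301, 0.954, -0.005], [0.954, -0.301, 0.001], [-0.001, -0.005, -1.0]]
ft_force: [-10.7, 2.9, 7.5]
grip_width: -0.0001
```

View pics/scene13c.png

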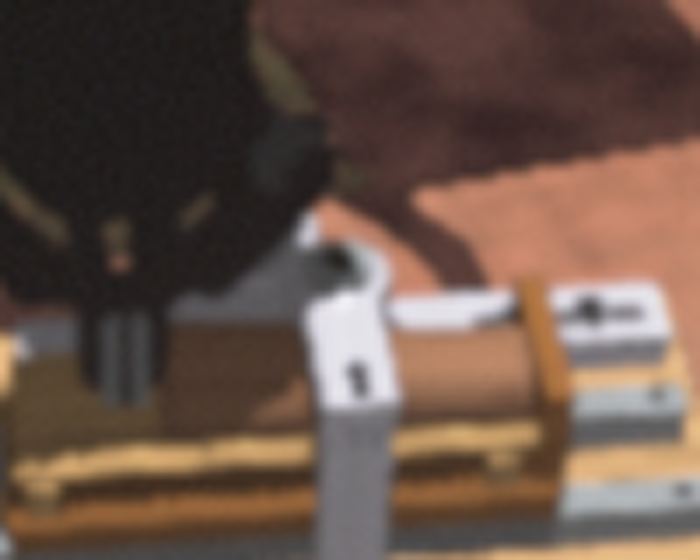

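The leg is hard against the stop at crop (535,370), with the carriage holding at about 11 N. I'll back off, rise clear and check.

```bash
python3 -m crank '{"slide":[[0,-0.004,0],[0,-0.01,0],[0,-0.02,0],[0,-0.03,0],[0,-0.035,-0.02],[0,-0.035,-0.05],[0,-0.035,-0.09],[0,-0.035,-0.12]],"roll":[0,0,0,0,0,0,0,0],"grip":[0,0,0,0,0,0,0,0]}' 60
python3 -m crank '{"slide":[[0,-0.04,-0.02],[0,-0.08,-0.02],[0,-0.12,-0.02],[0,-0.15,-0.02],[0,-0.15,-0.02],[0,-0.15,-0.02],[0,-0.15,-0.02],[0,-0.15,-0.02]],"roll":[0,0,0,0,0,0,0,0],"grip":[0,0,0,0,0,0,0,0]}' 60
python3 -c "
from h import *
for n in ['scene','top']:
  p=get_image(n)
  a=p['frame'][140:290,190:400,::-1] if n=='scene' else p['frame'][110:340,220:400,::-1]
  k=3.8 if n=='scene' else 2.6
  cv2.imwrite('pics/'+n+'14c.png',cv2.resize(a,None,fx=k,fy=k,interpolation=2)[:600])
  for t in ['knob','leg_mid','gauge_mid']:
    for r in silhouettes(t,p)[:1]: print(n,t,r['confidence'],np.round(r['box'],1))
"
```

```text
time_s: 20.3
position: [0.5344, 0.0956, 0.1948]
tool_rot: [[0.301, 0.954, 0.002], [0.954, -0.301, -0.0], [0.0, 0.002, -1.0]]
ft_force: [0.1, -0.6, -0.5]
grip_width: 0.0003
time_s: 21.1
position: [0.3925, 0.1403, 0.2124]
tool_rot: [[0.302, 0.953, -0.0], [0.953, -0.302, -0.0], [-0.0, -0.0, -1.0]]
ft_force: [-0.4, -0.1, -0.5]
grip_width: -0.0
scene knob 0.82 [323.9 184.3  16.3  20.2]
scene leg_mid 0.64 [340.3 213.8  55.4  16.4]
scene gauge_mid 0.68 [275.1 254.1  48.    6.6]
top knob 0.84 [295.1 192.1  17.5  16.4]
top leg_mid 0.89 [332.1 195.1  35.9  63. ]
top gauge_mid 0.67 [330.2 277.   27.8  54.8]
```

View pics/scene14c.png

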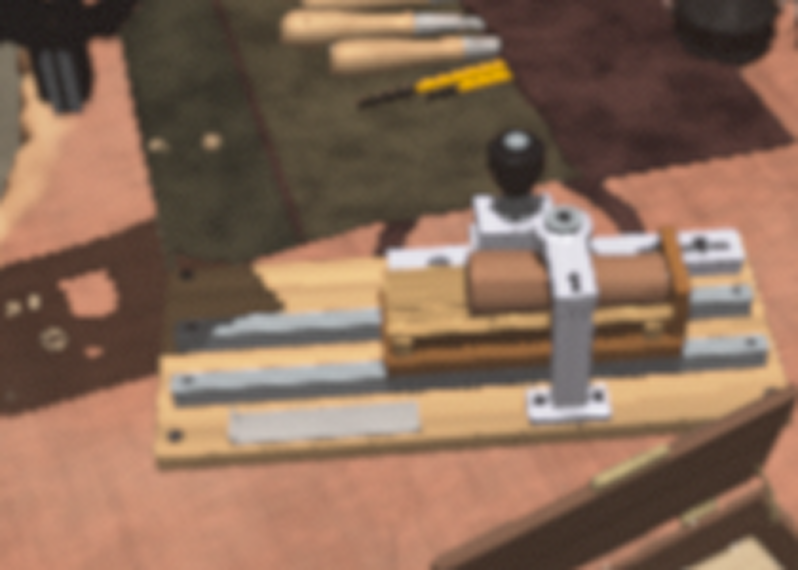

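View pics/top14c.png

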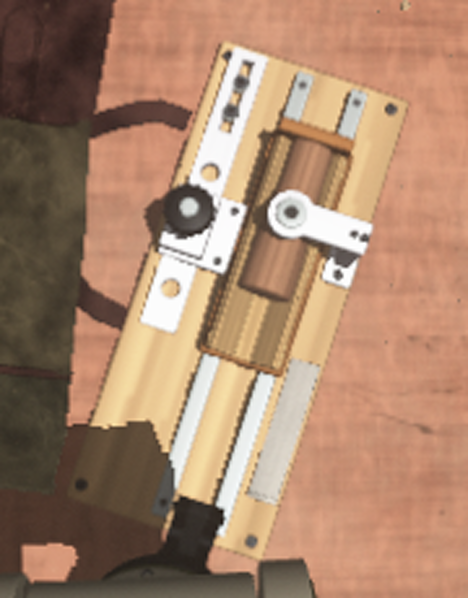

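```bash
python3 - <<'E'
from h import *
p=get_image('top');q=get_image('scene')
def tri(u,v):
    o,d=ray(p,u);a,b=ray(q,v);d/=np.linalg.norm(d);b/=np.linalg.norm(b)
    t=np.linalg.lstsq(np.array([d,-b]).T,a-o,rcond=None)[0];return (o+t[0]*d+a+t[1]*b)/2
A=tri((135/2.6+219.7,362/2.6+109.7),(253/3.8+209.6,113/3.8+149.6));B=tri((189/2.6+219.7,207/2.6+109.7),(516/3.8+189.6,141/3.8+139.6))
print(A,B,B-A,np.linalg.norm((B-A)[:2]));print(observe()['ft_force'])
E
```

```text
[0.52774246 0.16767981 0.11808496] [0.62919626 0.13447218 0.11817429] [ 1.01453799e-01 -3.32076326e-02  8.93362371e-05] 0.10675027013434835
[-0.51766741 -0.36541313  0.74208794]
```

The knob's top is at the same height as at the start, so the pin is fully down, and the carriage has travelled about 0.106 m. Handing in.

```bash
python3 -c "
from rig import close_job
print(close_job())"
```

```text
the job is handed in; nothing more can be done
None
```

I locked the carriage in the middle hole, pushed the leg home against the end stop, and handed the job in at about 21.5 s. I pulled the knob, slid the carriage about 92 mm and let the pin ride on the strip. Nudging it on with the rear finger, the pin then snapped into the middle hole. After that I pushed the leg with the closed fingers.

**Pin and carriage:** the knob's top is within 0.1 mm of its starting height, so the pin reads as fully down. The carriage travelled about 0.106 m and held against a 15 N push. The pictures show the first and third holes free on either side of the block.

**Leg:** it held at about 11 N against the stop, and the last pictures show no visible gap.

**Gauge and robot:** the gauge outline moved at most about 1 px, which is within detection noise. The arm stood clear of everything at the end.

The cameras disagreed by about 4 mm at first, but no check failed.

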